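# Incubated tubes from dry bath to cooling rack in order

### The job

The incubation is over: move the four tubes from the dry bath into the row of big holes in the blue cooling rack, keeping their order, so that the tube nearest the dry bath's control panel goes into the hole nearest the rack's white tab, and so on along the row. Keep the tubes upright, lower each one gently to the bottom of its hole instead of dropping it in, and let go of them all.

Things in the scene. Friction and masses are not known exactly. Their poses are not given: they have to be found in the camera images.
- flatcap_mid (a point): Milky plastic tube with white screw cap, about 60 g, upright in a heating block at the start. Point on its axis, half-way up; z up. 116 mm tall, body 29 mm across with a conical foot (8 mm wide at the very end, full width from 16 mm up). Flat cap 34 mm across and 13 mm high, its middle 51 mm above this point, its top 58 mm above it.
- ventcap_mid (a point): Milky plastic tube with white screw cap, about 60 g, upright in a heating block at the start. Point on its axis, half-way up; z up. 124 mm tall, body 29 mm across with a conical foot (8 mm wide at the very end, full width from 16 mm up). Cap 34 mm across and 12 mm high, its middle 46 mm above this point, with a narrow vent stub (16 mm across, 10 mm high) on top, ending 62 mm above this point.
- narrowcap_mid (a point): Milky plastic tube with white screw cap, about 60 g, upright in a heating block at the start. Point on its axis, half-way up; z up. 107 mm tall, body 28.4 mm across with a rounded foot (12 mm wide at the very end, full width from 14 mm up) and sloping shoulders from 66 to 76 mm above its foot. Slim tall cap 24 mm across and 24 mm high, its middle 41.5 mm above this point, its top 53.5 mm above it.
- shorttube_mid (a point): Milky plastic tube with white screw cap, about 60 g, upright in a heating block at the start. Point on its axis, half-way up; z up. The shortest: 98 mm tall, body 29 mm across with a conical foot (8 mm wide at the very end, full width from 16 mm up). Cap 31 mm across and 18 mm high, its middle 40 mm above this point, its top 49 mm above it.
- block_a: One of four identical bare aluminium heating blocks side by side in the dry bath, told apart only by place. Fixed, 80 x 51.5 x 53 mm; origin under its middle. One upright bore through the middle, 32 mm wide, floor 5 mm and mouth 53 mm above the origin; one tube stands in it at the start.
- block_b: One of four identical bare aluminium heating blocks side by side in the dry bath, told apart only by place. Fixed, 80 x 51.5 x 53 mm; origin under its middle. One upright bore through the middle, 32 mm wide, floor 5 mm and mouth 53 mm above the origin; one tube stands in it at the start.
- block_c: One of four identical bare aluminium heating blocks side by side in the dry bath, told apart only by place. Fixed, 80 x 51.5 x 53 mm; origin under its middle. One upright bore through the middle, 32 mm wide, floor 5 mm and mouth 53 mm above the origin; one tube stands in it at the start.
- block_d: One of four identical bare aluminium heating blocks side by side in the dry bath, told apart only by place. Fixed, 80 x 51.5 x 53 mm; origin under its middle. One upright bore through the middle, 32 mm wide, floor 5 mm and mouth 53 mm above the origin; one tube stands in it at the start.
- drybath: Cream dry bath (block heater), fixed: 126 (x) x 326 (y) x 80 mm high. Origin on the table under the middle of its row of four blocks; the row lies along its y, bores at y = -78, -26, 26, 78 mm, x = 0. The sloping control panel with dark display and round keys is its -y end. Block tops are 83 mm above the table.
- rack: Solid blue plastic cooling rack, fixed: 124 (x) x 212 (y) x 58 mm high, origin under its middle on the table. Four big empty holes at x = -36, y = -72, -24, 24, 72 mm: 35 mm wide, chamfered, floor 6 mm and mouth 58 mm above the table. A white tab sticks out of its -y end. Six small holes along x = +34 mm; two thin tubes, tops 125 mm above the table, stand there (not part of the job).
Not all that is in view belongs to the job. What is shaped like the part that bears flatcap_mid but green or pink is not meant.

How it is judged:
By the outcome, as a careful person would: the job done as asked, in the order asked, and still so for the second after the job is handed in, with the robot touching nothing.
It also fails if it takes over 128 s, if anything falls off the work surface, if the arm or the gripper's body presses on something with over 40 N, if the wrist force passes 120 N, or if a joint passes its speed limit or range.

### The arm

A 6-joint arm with a two-finger parallel gripper is mounted at the origin on the work surface. World frame = base frame: x ahead of the robot, y to its left, z up, the work surface at z = 0. Lengths are in m, angles in rad, forces in N, time in s.
With the tool pointing down it reaches from about 0.25 to 0.775 m from the base axis. Payload 4 kg.
Tool frame: the origin (TCP) lies at the centre of the arm's flange, where the gripper is bolted on; the fingertips stand 199 mm ahead of it and the grasp point (between the pads) lies 180 mm ahead of it (robot.tcp_to_tips is the z of the fingertips in the tool frame, in m); z points along the fingers, y is the line along which they close (so a half turn about z gives the same grasp; the last joint's range is limited). The gripper opens to 94 mm and grips with 3 to 60 N. Pads are 16 mm wide; open, the fingers measure 119 mm over their backs; the gripper's body (75 mm by 177 mm) begins 78 mm behind the grasp point.
Start: joints at [1.102, 0.087, 1.371, -0, 1.684, -0.103], TCP at [0.197, 0.514, 0.405] pointing down, gripper open.
Joint ranges: [-3.1, 3.1], [-0.76, 2.03], [0.27, 2.55], [-1.08, 4.22], [0.17, 2.65], [-2.57, 2.57]. Speed limits (rad/s): [2.79, 2.79, 3.14, 3.14, 3.14, 3.14].

### API

Orientations are given as [roll, pitch, yaw] about the fixed x, y, z axes, in that order (R = Rz(yaw) Ry(pitch) Rx(roll)).
In Python, from bench import robot gives the robot as it stands.
- The arm moves only by the tool play_rows, never from a script. Its arguments are lists of equal length, an entry for each row: "translation": the shift along the tool's x, y, z scaled (see below), a list of three; "twist": the turn, a rotation vector about the tool's x, y, z scaled (see below), a list of three; "gripper": the opening, from -1 (shut) to 1 (fully open). A call has 1 to 8 rows; each row shifts and turns the commanded pose from where the row before left it, along the tool's axes as they then stand; what a row does not reach is not made up. The controller multiplies each number of a shift by 0.04 m and each number of a turn by 0.1 rad. A row lasts 1/10 s, in which the tool goes at most 50 mm and 8.59 degrees, less where a joint would pass 70% of its speed; a pose out of reach is approached as far as the arm can. A call with a number of a shift or a turn outside -1 to 1 is refused whole. A call with a gripper value outside its range is refused whole. The fingers move at their own pace and stop on an object; the grip force is fixed at half the most. Time passes only in rows, so rows that do not move let the fingers close. It gives the time, the measured TCP pose, the force, the opening and the grip force at its end, in the units of the state.
- robot.get_obs(): the state, without advancing time (a new reading comes with each control period).
- robot.snapshot(name): name is "side" or "top" or "wrist"; returns the picture (384x512x3 uint8, red, green, blue); there is no depth.
- robot.camera_model(name): a dict with "camera_matrix" (3x3 intrinsics, pixels), "rvec" (rotation vector, rad) and "tvec" (3), from world to camera coordinates, as OpenCV has them. Camera axes: x right, y down, z forward; pixel columns grow to the right and rows downward; lengths in m; the calibration is good to about 2 mm. The wrist camera is an equidistant fisheye: a pixel r from the principal point sees the ray r / f radians off the axis. A picture is of the moment at which its call begins: read the wrist's pose just before it. camera_model takes no time and is no camera call; for the wrist camera it gives the pose at the moment of the call.
- robot.close_job(): hands the job in; it is judged then, once.
Trained networks look in the newest picture that a camera, given by its name, has taken for a name from the list of things; names that differ only in an ending like _2 or _b are one class to them, and where a whole thing is asked for, a point or a joint stands for the part that bears it (a point fixed in the world has none). Each returns a list of dicts, best first, with "score" (0 to 1); they miss things now and then, are a little off and sometimes report something else, mostly with a low value. They report only what shows in the picture. A call takes as long as a camera call. They do not tell look-alikes from the thing itself.
- robot.recognise(name, camera): "centre" ([x, y, z] in m, in world coordinates, good to about 4 mm: the middle of the surface that is visible of it).
- robot.spot_point(name, camera): "centre" ([x, y, z] in m, in world coordinates, good to about 4 mm: a listed point, or the origin of a listed thing).
The state is a dict: "time": time; "joint_positions": joint angles; "qvel": joint speeds; "joint_torque": joint torques, N m; "tool_pos": TCP position; "ee_rot": TCP orientation; "wrist_force": force on the tool from outside, world axes, zero at the start; "wrist_torque": the same for the moment, N m; "width": finger opening in m; "finger_force": force on a finger pad.
Only numpy, scipy, OpenCV 4.12 (cv2) and the standard library are available. Lean on these libraries where they do the work, as an engineer would, in place of code of your own. Each camera call takes 0.05 s, during which the arm holds its last target. There are 200 camera calls.

## Working session

There is one attempt and no reset: what is moved stays moved. The work goes in short steps, Python scripts to look and compute and a tool call to move; the robot and the scene stay as the last step left them, time stands still between calls to the robot, and variables do not carry over. Pictures are saved under pics/ and viewed, at most 14 in all, crops included, and the job is handed in when it is done.

Besides the shell and the picture viewer there is one more tool, called after "Request:" as name(argument=value, ...), one argument or row to a line, values as JSON. play_rows: Moves the arm, as the interface text tells. Its arguments: {"type":"object","properties":{"translation":{"type":"array","items":{"type":"array","items":{"type":"number","minimum":-1,"maximum":1}}},"twist":{"type":"array","items":{"type":"array","items":{"type":"number","minimum":-1,"maximum":1}}},"gripper":{"type":"array","items":{"type":"number"}}},"required":["translation","twist","gripper"]}

```bash
mkdir -p pics; ls
python3 - <<'E'
from bench import robot
import cv2,numpy as np
for c in ("top","side"):
    im=robot.snapshot(c); cv2.imwrite(f"pics/{c}0.png",im[:,:,::-1])
    for n in ("flatcap_mid","ventcap_mid","narrowcap_mid","shorttube_mid","block_a","drybath","rack"):
        r=robot.spot_point(n,c)
        print(c,n,[(np.round(d["centre"],3).tolist(),round(d["score"],2)) for d in r[:6]])
o=robot.get_obs();print({k:np.round(v,3).tolist() for k,v in o.items()})
E
```

```text
pics
top flatcap_mid [([0.604, 0.001, 0.056], 0.72), ([0.666, -0.135, 0.061], 0.67), ([0.535, -0.144, 0.093], 0.64), ([0.513, -0.015, 0.057], 0.54)]
top ventcap_mid [([0.513, -0.302, 0.03], 0.28), ([0.536, -0.144, 0.031], 0.23)]
top narrowcap_mid [([0.53, -0.199, 0.09], 0.66), ([0.531, -0.194, 0.028], 0.42)]
top shorttube_mid [([0.515, -0.302, 0.084], 0.5)]
top block_a [([0.531, -0.195, 0.032], 0.8), ([0.513, -0.299, 0.028], 0.67), ([0.519, -0.248, 0.029], 0.58)]
top drybath [([0.519, -0.246, 0.098], 0.46)]
top rack [([0.569, 0.21, 0.0], 0.91)]
side flatcap_mid [([0.535, -0.142, 0.092], 0.88), ([0.604, -0.0, 0.056], 0.88), ([0.392, -0.053, 0.061], 0.81), ([0.512, -0.014, 0.059], 0.77)]
side ventcap_mid []
side narrowcap_mid [([0.525, -0.198, 0.085], 0.8), ([0.534, -0.145, 0.094], 0.74)]
side shorttube_mid [([0.511, -0.298, 0.085], 0.87)]
side block_a [([0.515, -0.3, 0.029], 0.92), ([0.52, -0.245, 0.025], 0.84), ([0.529, -0.196, 0.028], 0.78), ([0.532, -0.144, 0.028], 0.71)]
side drybath []
side rack [([0.567, 0.217, -0.003], 0.91)]
{'time': 0.8, 'joint_positions': [1.102, 0.087, 1.371, 0.0, 1.684, -0.103], 'qvel': [-0.001, -0.001, 0.001, -0.001, 0.0, 0.001], 'joint_torque': [-0.001, -33.999, -30.258, 0.072, 0.024, -0.0], 'tool_pos': [0.197, 0.514, 0.405], 'ee_rot': [3.141, -0.0, 2.776], 'wrist_force': [-0.193, -0.42, -0.013], 'wrist_torque': [-0.022, 0.025, 0.04], 'finger_force': 0.0, 'width': 0.094}
```

View pics/top0.png

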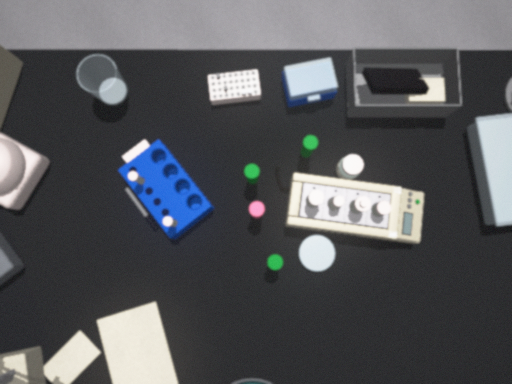

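View pics/side0.png

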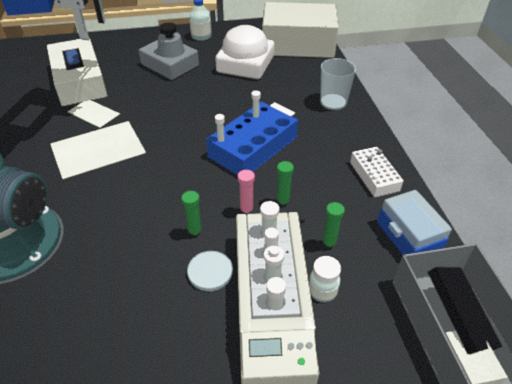

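The top view shows the bath row at px (313–382, 200–208) with the panel on the right at (413,212), which is −y. The tubes from the panel are short, vent, narrow, flat. The rack's white tab is at (137,152) and the big holes run (158,156)→(195,202). Next I'll measure the hole mouths and cap tops more precisely.

```bash
cat > h.py <<'E'
from bench import robot
import cv2,numpy as np
def proj(c,P):
    m=robot.camera_model(c); return cv2.projectPoints(np.float64(P).reshape(-1,1,3),np.float64(m["rvec"]),np.float64(m["tvec"]),np.float64(m["camera_matrix"]),None)[0][:,0]
def fix(pose,pts):
    x,y,a=pose; c,s=np.cos(a),np.sin(a); p=np.float64(pts)
    return np.c_[x+c*p[:,0]-s*p[:,1],y+s*p[:,0]+c*p[:,1],p[:,2]]
def rackcirc(x,y,z,r,n=24):
    t=np.linspace(0,2*np.pi,n,endpoint=False); return np.c_[x+r*np.cos(t),y+r*np.sin(t),0*t+z]
RY=[-72,-24,24,72]
E
python3 - <<'E'
from h import *
from scipy.optimize import minimize
ims={c:robot.snapshot(c).astype(float) for c in("top","side")}
# rack fit by blue mask of top face + body: compare convex hull silhouette
def sil(c,pose):
    b=[[sx*.062,sy*.106,z] for sx in(-1,1) for sy in(-1,1) for z in(0,.058)]
    m=np.zeros((384*4,512*4),np.uint8); h=cv2.convexHull((proj(c,fix(pose,b))*4+1.5).astype(np.float32).round().astype(np.int32)); cv2.fillConvexPoly(m,h,1)
    return cv2.resize(m.astype(np.float32),(512,384),interpolation=cv2.INTER_AREA)
mask={}
for c,im in ims.items():
    r,g,b=im[...,0],im[...,1],im[...,2]
    m=((b>90)&(b>1.6*r)&(b>1.3*g)).astype(np.uint8)
    n,l,st,ce=cv2.connectedComponentsWithStats(m)
    p=proj(c,[[.568,.213,.05]])[0]
    k=min((i for i in range(1,n) if st[i,4]>300),key=lambda i:np.hypot(*(ce[i]-p)))
    cn=cv2.findContours((l==k).astype(np.uint8),0,1)[0]
    mm=np.zeros_like(m); cv2.fillPoly(mm,[cv2.convexHull(np.vstack(cn))],1); mask[c]=mm
    print(c,st[k],ce[k])
for cs in(("top",),("side",),("top","side")):
    f=lambda q:sum(np.abs(sil(c,q)-mask[c]).sum() for c in cs)
    r=minimize(f,[.568,.213,2.25],method="Nelder-Mead",options=dict(initial_simplex=[[.568,.213,2.25],[.575,.213,2.25],[.568,.22,2.25],[.568,.213,2.32]]))
    print(cs,r.x.round(4),r.fun)
q=r.x
B=(.524,-.221,-.139)
for c in ims:
    S=5;big=cv2.resize(ims[c].astype(np.uint8)[:,:,::-1],None,fx=S,fy=S,interpolation=cv2.INTER_CUBIC)
    def dr(P,col):
        for u in proj(c,P): cv2.circle(big,tuple(int(v) for v in (u*S+S/2)),1,col,-1)
    for y in RY: dr(fix(q,rackcirc(-.036,y/1e3,.058,.0175)),(0,255,255))
    for y,h,rr in((-78,133,15.5),(-26,149,17),(26,142,12),(78,151,17)): dr(fix(B,rackcirc(0,y/1e3,h/1e3,rr/1e3)),(0,0,255))
    for (X,nm) in ((proj(c,[[.568,.213,.05]])[0],"r"),(proj(c,[[.522,-.222,.1]])[0],"b")):
        x,y=int(X[0]*S),int(X[1]*S); cr=big[max(0,y-290):y+290,max(0,x-290):x+290]; cv2.imwrite(f"pics/z{c}{nm}.png",cr)
for n in "top","side":
    a=[cv2.resize(cv2.imread(f"pics/z{n}{k}.png"),(400,400)) for k in "rb"]; cv2.imwrite(f"pics/z{n}.png",np.hstack(a))
E
```

```text
top [ 117  139   97   99 4554] [166.40052701 188.27997365]
side [ 206  101   93   73 3883] [252.5851146  138.72959052]
('top',) [0.5711 0.2144 2.2355] 359.0625
('side',) [0.569  0.2154 2.2183] 208.5625
('top', 'side') [0.5696 0.2149 2.2302] 580.8125
```

View pics/ztop.png

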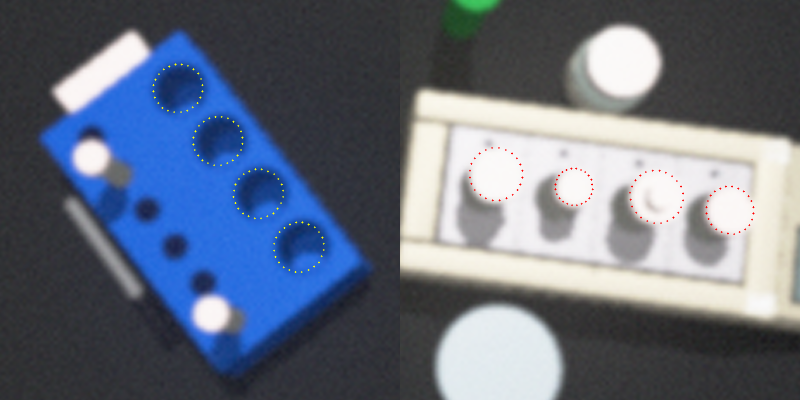

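View pics/zside.png

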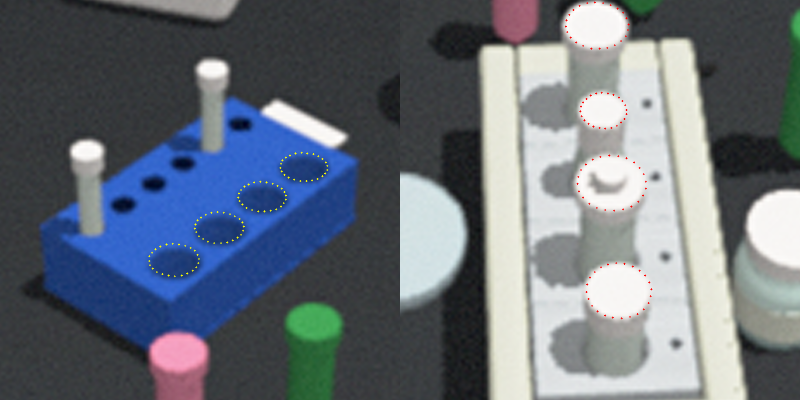

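Overlays match: all four hole rims and caps lie on the circles in both views, so I have both poses. Next, a small planner that prints rows.

```bash
cat > plan.py <<'E'
import sys; from h import *
# plan.py gx gy gz psi n : straight rows from the measured pose to grasp point (m), tool down
gx,gy,gz,ps,n=map(float,sys.argv[1:]); n=int(n)
o=robot.get_obs(); p=np.array(o["tool_pos"]); a=o["ee_rot"][2]
d=(np.array([gx,gy,gz+.18])-p); da=(ps-a+np.pi)%(2*np.pi)-np.pi
print("d mm",(d*1e3).round(1),"dpsi",round(da,4),"tilt",np.round(o["ee_rot"][:2],4))
for k in range(n):
    s,c=np.sin(a+da*k/n),np.cos(a+da*k/n); v=d/n
    print([round(float(t),3) for t in np.array([c*v[0]+s*v[1],s*v[0]-c*v[1],-v[2]])/.04],[0,0,round(-da/n/.1,3)])
E
python3 plan.py .5348 -.1437 .225 1.432 24
```

```text
d mm [ 3.381e+02 -6.573e+02  3.000e-01] dpsi -1.3438 tilt [ 3.1414 -0.    ]
[-0.574, -0.513, -0.0] [0, 0, np.float64(0.56)]
[-0.602, -0.481, -0.0] [0, 0, np.float64(0.56)]
[-0.628, -0.446, -0.0] [0, 0, np.float64(0.56)]
[-0.652, -0.41, -0.0] [0, 0, np.float64(0.56)]
[-0.673, -0.373, -0.0] [0, 0, np.float64(0.56)]
[-0.693, -0.335, -0.0] [0, 0, np.float64(0.56)]
[-0.711, -0.296, -0.0] [0, 0, np.float64(0.56)]
[-0.726, -0.255, -0.0] [0, 0, np.float64(0.56)]
[-0.74, -0.214, -0.0] [0, 0, np.float64(0.56)]
[-0.75, -0.173, -0.0] [0, 0, np.float64(0.56)]
[-0.759, -0.13, -0.0] [0, 0, np.float64(0.56)]
[-0.765, -0.088, -0.0] [0, 0, np.float64(0.56)]
[-0.769, -0.045, -0.0] [0, 0, np.float64(0.56)]
[-0.77, -0.002, -0.0] [0, 0, np.float64(0.56)]
[-0.769, 0.041, -0.0] [0, 0, np.float64(0.56)]
[-0.765, 0.084, -0.0] [0, 0, np.float64(0.56)]
[-0.759, 0.127, -0.0] [0, 0, np.float64(0.56)]
[-0.751, 0.169, -0.0] [0, 0, np.float64(0.56)]
[-0.74, 0.211, -0.0] [0, 0, np.float64(0.56)]
[-0.727, 0.252, -0.0] [0, 0, np.float64(0.56)]
[-0.712, 0.293, -0.0] [0, 0, np.float64(0.56)]
[-0.695, 0.332, -0.0] [0, 0, np.float64(0.56)]
[-0.675, 0.37, -0.0] [0, 0, np.float64(0.56)]
[-0.653, 0.408, -0.0] [0, 0, np.float64(0.56)]
```

Request:
play_rows(
  translation=[
    [-0.57,-0.51,0],
    [-0.6,-0.48,0],
    [-0.63,-0.45,0],
    [-0.65,-0.41,0],
    [-0.67,-0.37,0],
    [-0.69,-0.33,0],
    [-0.71,-0.3,0],
    [-0.73,-0.26,0],
  ],
  twist=[
    [0,0,0.56],
    [0,0,0.56],
    [0,0,0.56],
    [0,0,0.56],
    [0,0,0.56],
    [0,0,0.56],
    [0,0,0.56],
    [0,0,0.56],
  ],
  gripper=[0.2,0.2,0.2,0.2,0.2,0.2,0.2,0.2],
)

```text
time: 1.7
tool_pos: [0.3093, 0.2935, 0.4048]
ee_rot: [3.141, 0.0, 2.326]
wrist_force: [-0.4, -0.5, 0.1]
width: 0.0563
finger_force: 0.0
```

Request:
play_rows(
  translation=[
    [-0.74,-0.21,0],
    [-0.75,-0.17,0],
    [-0.76,-0.13,0],
    [-0.765,-0.09,0],
    [-0.77,-0.045,0],
    [-0.77,0,0],
    [-0.77,0.04,0],
    [-0.765,0.08,0],
  ],
  twist=[
    [0,0,0.56],
    [0,0,0.56],
    [0,0,0.56],
    [0,0,0.56],
    [0,0,0.56],
    [0,0,0.56],
    [0,0,0.56],
    [0,0,0.56],
  ],
  gripper=[0.2,0.2,0.2,0.2,0.2,0.2,0.2,0.2],
)

```text
time: 2.5
tool_pos: [0.4221, 0.0743, 0.4049]
ee_rot: [3.141, 0.0, 1.877]
wrist_force: [-0.6, 0.4, 0.5]
width: 0.0565
finger_force: 0.0
```

Request:
play_rows(
  translation=[
    [-0.76,0.13,0],
    [-0.75,0.17,0],
    [-0.74,0.21,0],
    [-0.73,0.25,0],
    [-0.71,0.29,0],
    [-0.69,0.33,0],
    [-0.67,0.37,0],
    [-0.65,0.41,0],
  ],
  twist=[
    [0,0,0.56],
    [0,0,0.56],
    [0,0,0.56],
    [0,0,0.56],
    [0,0,0.56],
    [0,0,0.56],
    [0,0,0.56],
    [0,0,0.56],
  ],
  gripper=[0.2,0.2,0.2,0.2,0.2,0.2,0.2,0.2],
)

```text
time: 3.3
tool_pos: [0.5347, -0.1443, 0.4047]
ee_rot: [3.141, -0.0, 1.429]
wrist_force: [0.4, 0.2, -0.2]
width: 0.0563
finger_force: 0.0
```

```bash
python3 plan.py .5348 -.1437 .225 1.432 1
python3 - <<'E'
from h import *
im=robot.snapshot("wrist");cv2.imwrite("pics/w1.png",im[:,:,::-1])
for n in("flatcap_mid","narrowcap_mid"):print(n,[(np.round(d["centre"],3).tolist(),round(d["score"],2)) for d in robot.spot_point(n,"wrist")[:4]])
print(robot.get_obs()["width"])
E
```

```text
d mm [0.1 0.6 0.3] dpsi 0.0027 tilt [ 3.1414e+00 -2.0000e-04]
[0.015, -0.0, -0.008] [0, 0, np.float64(-0.027)]
flatcap_mid [([0.602, -0.001, 0.056], 0.96), ([0.667, -0.14, 0.055], 0.92), ([0.509, -0.011, 0.059], 0.8), ([0.394, -0.054, 0.058], 0.78)]
narrowcap_mid [([0.527, -0.193, 0.087], 0.74)]
0.05615649764545189
```

View pics/w1.png

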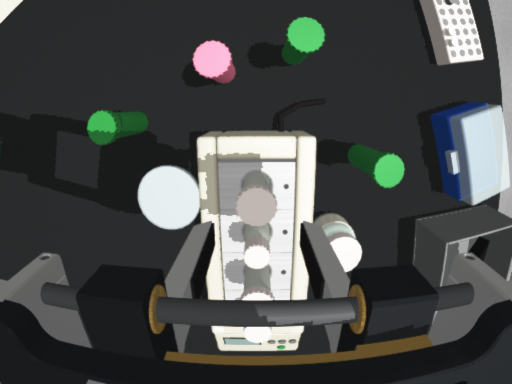

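The wrist view shows the tool lined up with the bath row, and the flat cap at (257,205) centred across the fingers. Descending and gripping.

Request:
play_rows(
  translation=[
    [0.015,0,0.34],
    [0,0,0.34],
    [0,0,0.34],
    [0,0,0.34],
    [0,0,0.34],
    [0,0,0.34],
    [0,0,0.34],
    [0,0,0.34],
  ],
  twist=[
    [0,0,0],
    [0,0,0],
    [0,0,0],
    [0,0,0],
    [0,0,0],
    [0,0,0],
    [0,0,0],
    [0,0,0],
  ],
  gripper=[0.2,0.2,0.2,0.2,0.2,0.2,0.2,0.2],
)

```text
time: 4.25
tool_pos: [0.5344, -0.1425, 0.2947]
ee_rot: [-3.142, -0.0, 1.432]
wrist_force: [0.5, 0.1, -0.6]
width: 0.0566
finger_force: 0.0
```

Request:
play_rows(
  translation=[
    [0,0,0],
    [0,0,0],
    [0,0,0],
    [0,0,0],
    [0,0,0],
    [0,0,0],
    [0,0,0],
    [0,0,0],
  ],
  twist=[
    [0,0,0],
    [0,0,0],
    [0,0,0],
    [0,0,0],
    [0,0,0],
    [0,0,0],
    [0,0,0],
    [0,0,0],
  ],
  gripper=[-0.3,-0.6,-1,-1,-1,-1,-1,-1],
)

```text
time: 5.05
tool_pos: [0.5346, -0.1426, 0.2967]
ee_rot: [3.14, 0.0, 1.432]
wrist_force: [0.6, -0.3, 3.0]
width: 0.0331
finger_force: 30.0
```

Width is 33 mm, so the pads caught the cap edge rather than the body. I'll regrip square on the cap's middle.

Request:
play_rows(
  translation=[
    [0,0,0],
    [0,0,0],
    [0,0,0],
    [0,0,-0.23],
    [0,0,-0.23],
    [0,0,-0.23],
    [0,0,0],
    [0,0,0],
  ],
  twist=[
    [0,0,0],
    [0,0,0],
    [0,0,0],
    [0,0,0],
    [0,0,0],
    [0,0,0],
    [0,0,0],
    [0,0,0],
  ],
  gripper=[0,0,0,0,0,0,0,-0.3],
)

```text
time: 5.85
tool_pos: [0.5345, -0.1425, 0.3242]
ee_rot: [3.14, 0.0, 1.432]
wrist_force: [-0.6, 0.6, 0.1]
width: 0.0418
finger_force: 0.0
```

Request:
play_rows(
  translation=[
    [0,0,0],
    [0,0,0],
    [0,0,0],
    [0,0,0],
    [0,0,0],
    [0,0,0],
  ],
  twist=[
    [0,0,0],
    [0,0,0],
    [0,0,0],
    [0,0,0],
    [0,0,0],
    [0,0,0],
  ],
  gripper=[-0.6,-1,-1,-1,-1,-1],
)

```text
time: 6.45
tool_pos: [0.5343, -0.1425, 0.3232]
ee_rot: [-3.141, -0.0, 1.432]
wrist_force: [-0.1, -0.1, -0.1]
width: 0.0333
finger_force: 30.0
```

Run:
```python
from h import *
im=robot.snapshot("side");u=proj("side",[[.535,-.143,.1]])[0].astype(int)
cv2.imwrite("pics/s1.png",cv2.resize(im[max(0,u[1]-70):u[1]+70,u[0]-70:u[0]+70,::-1],None,fx=4,fy=4,interpolation=2))
o=robot.get_obs();print(o["tool_pos"],o["width"],o["wrist_force"])
```

```text
[ 0.53436377 -0.14246084  0.32323382] 0.033337123427615266 [-0.50118059  1.07845474 -0.71986648]
```

View pics/s1.png

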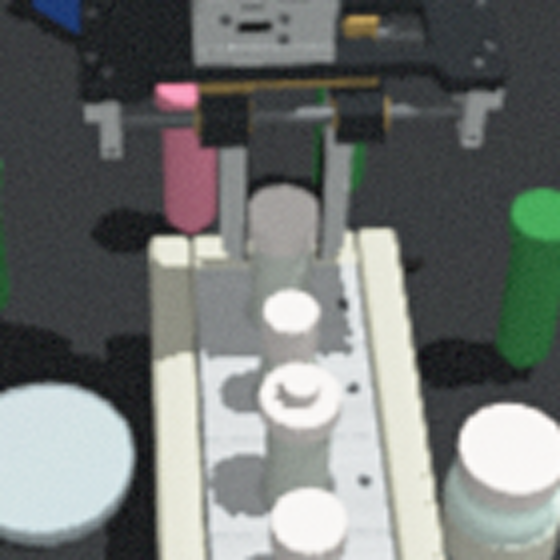

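The side view shows the fingers either side of the flat cap at (283,215), tips just below it, with the tube upright. Lifting.

Request:
play_rows(
  translation=[
    [0,0,-0.2],
    [0,0,-0.4],
    [0,0,-0.4],
    [0,0,-0.4],
    [0,0,-0.45],
    [0,0,-0.45],
    [0,0,-0.45],
    [0,0,-0.3],
  ],
  twist=[
    [0,0,0],
    [0,0,0],
    [0,0,0],
    [0,0,0],
    [0,0,0],
    [0,0,0],
    [0,0,0],
    [0,0,0],
  ],
  gripper=[-1,-1,-1,-1,-1,-1,-1,-1],
)

```text
time: 7.3
tool_pos: [0.5344, -0.1425, 0.4477]
ee_rot: [3.139, 0.0, 1.432]
wrist_force: [1.5, 0.6, -0.1]
width: 0.033
finger_force: 30.0
```

```bash
python3 plan.py .5347 .1423 .265 .659 14; python3 -c "
from bench import robot; print(robot.get_obs()['width'])"
```

```text
d mm [  0.3 284.8  -2.7] dpsi -0.7728 tilt [3.1388e+00 5.0000e-04]
[0.504, -0.07, 0.005] [0, 0, np.float64(0.552)]
[0.499, -0.098, 0.005] [0, 0, np.float64(0.552)]
[0.493, -0.125, 0.005] [0, 0, np.float64(0.552)]
[0.485, -0.152, 0.005] [0, 0, np.float64(0.552)]
[0.476, -0.178, 0.005] [0, 0, np.float64(0.552)]
[0.466, -0.204, 0.005] [0, 0, np.float64(0.552)]
[0.454, -0.23, 0.005] [0, 0, np.float64(0.552)]
[0.44, -0.255, 0.005] [0, 0, np.float64(0.552)]
[0.426, -0.278, 0.005] [0, 0, np.float64(0.552)]
[0.41, -0.301, 0.005] [0, 0, np.float64(0.552)]
[0.392, -0.324, 0.005] [0, 0, np.float64(0.552)]
[0.374, -0.345, 0.005] [0, 0, np.float64(0.552)]
[0.354, -0.365, 0.005] [0, 0, np.float64(0.552)]
[0.334, -0.384, 0.005] [0, 0, np.float64(0.552)]
0.03301036057784889
```

Request:
play_rows(
  translation=[
    [0.5,-0.07,0],
    [0.5,-0.1,0],
    [0.49,-0.125,0],
    [0.485,-0.15,0],
    [0.475,-0.18,0],
    [0.465,-0.205,0],
    [0.455,-0.23,0],
  ],
  twist=[
    [0,0,0.55],
    [0,0,0.55],
    [0,0,0.55],
    [0,0,0.55],
    [0,0,0.55],
    [0,0,0.55],
    [0,0,0.55],
  ],
  gripper=[-1,-1,-1,-1,-1,-1,-1],
)

```text
time: 8.0
tool_pos: [0.5342, 0.0005, 0.4456]
ee_rot: [3.142, -0.0, 1.044]
wrist_force: [0.5, -0.4, 0.0]
width: 0.0332
finger_force: 30.0
```

Request:
play_rows(
  translation=[
    [0.44,-0.255,0],
    [0.425,-0.28,0],
    [0.41,-0.3,0],
    [0.39,-0.325,0],
    [0.375,-0.345,0],
    [0.355,-0.365,0],
    [0.335,-0.385,0],
    [0,0,0],
  ],
  twist=[
    [0,0,0.55],
    [0,0,0.55],
    [0,0,0.55],
    [0,0,0.55],
    [0,0,0.55],
    [0,0,0.55],
    [0,0,0.55],
    [0,0,0],
  ],
  gripper=[-1,-1,-1,-1,-1,-1,-1,-1],
)

```text
time: 8.8
tool_pos: [0.5339, 0.1441, 0.4454]
ee_rot: [-3.141, -0.0, 0.665]
wrist_force: [0.1, 0.8, 0.5]
width: 0.0335
finger_force: 30.0
```

```bash
python3 plan.py .5347 .1423 .265 .659 1
python3 - <<'E'
from h import *
t=robot.snapshot("top");s=robot.snapshot("side");L=[]
for c,im in(("top",t),("side",s)):
    u=proj(c,[[.56,.16,.12]])[0].astype(int); L.append(cv2.resize(im[u[1]-50:u[1]+50,u[0]-50:u[0]+50,::-1],None,fx=4,fy=4,interpolation=2))
cv2.imwrite("pics/p1.png",np.hstack(L))
E
```

```text
d mm [ 0.8 -1.8 -0.4] dpsi -0.0058 tilt [-3.1407e+00 -3.0000e-04]
[-0.012, 0.046, 0.011] [0, 0, np.float64(0.058)]
```

View pics/p1.png

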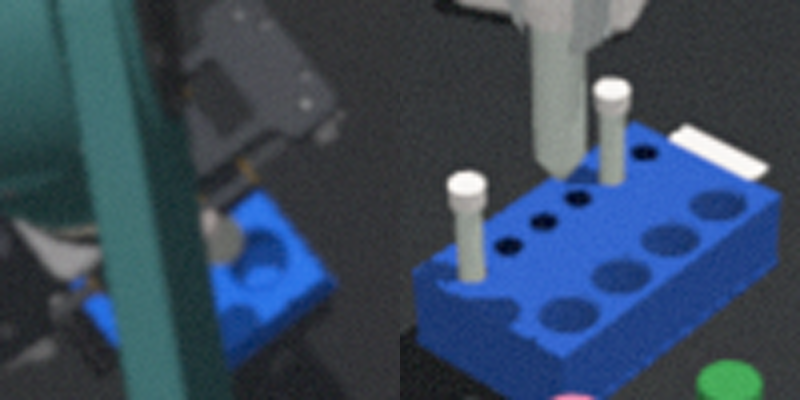

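The side view shows the tube upright over the rack, foot at crop (158,178). I'll compare that with the expected foot pixel.

Run:
```python
from h import *
u=proj("side",[[.56,.16,.12]])[0].astype(int)
for P in([.5339,.1441,.157],[.5389,.1441,.157],[.5339,.1491,.157],[.5339,.1441,.162]): print((proj("side",[P])[0]+.5-(u-50))*4)
```

```text
[163.15052801 174.65110224]
[171.82421106 173.70170581]
[161.67510356 169.50599138]
[163.02039842 167.42371142]
```

Request:
play_rows(
  translation=[
    [-0.01,0.045,0.3],
    [0,0,0.4],
    [0,0,0.4],
    [0,0,0.4],
    [0,0,0.4],
    [0,0,0.4],
    [0,0,0.3],
    [0,0,0.2],
  ],
  twist=[
    [0,0,0.06],
    [0,0,0],
    [0,0,0],
    [0,0,0],
    [0,0,0],
    [0,0,0],
    [0,0,0],
    [0,0,0],
  ],
  gripper=[-1,-1,-1,-1,-1,-1,-1,-1],
)

```text
time: 9.7
tool_pos: [0.5347, 0.1397, 0.3317]
ee_rot: [-3.141, 0.002, 0.655]
wrist_force: [0.3, -0.1, 0.2]
width: 0.0332
finger_force: 30.0
```

Request:
play_rows(
  translation=[
    [0,0,0.2],
    [0,0,0.15],
    [0,0,0.15],
    [0,0,0.1],
    [0,0,0.1],
    [0,0,0.05],
    [0,0,0],
  ],
  twist=[
    [0,0,0],
    [0,0,0],
    [0,0,0],
    [0,0,0],
    [0,0,0],
    [0,0,0],
    [0,0,0],
  ],
  gripper=[-1,-1,-1,-1,-1,-1,-1],
)

```text
time: 10.4
tool_pos: [0.5349, 0.1405, 0.3032]
ee_rot: [-3.141, 0.0, 0.656]
wrist_force: [-0.2, -0.3, -1.0]
width: 0.0333
finger_force: 30.0
```

Request:
play_rows(
  translation=[
    [0.02,-0.025,0.05],
    [0,0,0.05],
    [0,0,0.05],
    [0,0,0.04],
    [0,0,0],
  ],
  twist=[
    [0,0,0],
    [0,0,0],
    [0,0,0],
    [0,0,0],
    [0,0,0],
  ],
  gripper=[-1,-1,-1,-1,-1],
)

```text
time: 10.9
tool_pos: [0.5349, 0.1418, 0.2955]
ee_rot: [-3.141, 0.001, 0.656]
wrist_force: [0.3, -1.3, 0.9]
width: 0.0329
finger_force: 30.0
```

Request:
play_rows(
  translation=[
    [0,0,0.03],
    [0,0,0],
  ],
  twist=[
    [0,0,0],
    [0,0,0],
  ],
  gripper=[-1,-1],
)

```text
time: 11.1
tool_pos: [0.5349, 0.1418, 0.2946]
ee_rot: [-3.141, 0.0, 0.656]
wrist_force: [0.3, 0.3, -0.9]
width: 0.0329
finger_force: 30.0
```

Request:
play_rows(
  translation=[
    [0,0,0.03],
    [0,0,0],
  ],
  twist=[
    [0,0,0],
    [0,0,0],
  ],
  gripper=[-1,-1],
)

```text
time: 11.3
tool_pos: [0.5351, 0.1419, 0.2941]
ee_rot: [3.141, -0.001, 0.656]
wrist_force: [-0.5, -0.5, 0.8]
width: 0.0334
finger_force: 30.0
```

Request:
play_rows(
  translation=[
    [0,0,0.03],
    [0,0,0],
  ],
  twist=[
    [0,0,0],
    [0,0,0],
  ],
  gripper=[-1,-1],
)

```text
time: 11.5
tool_pos: [0.5353, 0.142, 0.2939]
ee_rot: [3.141, -0.003, 0.656]
wrist_force: [-0.1, -0.1, 3.8]
width: 0.033
finger_force: 30.0
```

Contact (3.8 N) came at the predicted height. Releasing and rising.

Request:
play_rows(
  translation=[
    [0,0,0],
    [0,0,0],
    [0,0,0],
    [0,0,-0.2],
    [0,0,-0.4],
    [0,0,-0.7],
    [0,0,-0.8],
    [0,0,-0.6],
  ],
  twist=[
    [0,0,0],
    [0,0,0],
    [0,0,0],
    [0,0,0],
    [0,0,0],
    [0,0,0],
    [0,0,0],
    [0,0,0],
  ],
  gripper=[0,0,0,0,0,0,0.2,0.2],
)

```text
time: 12.3
tool_pos: [0.5349, 0.1418, 0.4029]
ee_rot: [3.141, -0.002, 0.656]
wrist_force: [0.5, 0.2, -0.1]
width: 0.0559
finger_force: 0.0
```

```bash
python3 plan.py .5276 -.1953 .215 1.432 14
python3 - <<'E'
from h import *
s=robot.snapshot("side")
u=proj("side",[[.56,.16,.08]])[0].astype(int); cv2.imwrite("pics/p2.png",cv2.resize(s[u[1]-50:u[1]+50,u[0]-50:u[0]+50,::-1],None,fx=4,fy=4,interpolation=2))
E
```

```text
d mm [  -7.3 -337.1   -7.9] dpsi 0.7762 tilt [ 3.1405e+00 -2.1000e-03]
[-0.377, 0.469, 0.014] [0, 0, np.float64(-0.554)]
[-0.403, 0.447, 0.014] [0, 0, np.float64(-0.554)]
[-0.427, 0.424, 0.014] [0, 0, np.float64(-0.554)]
[-0.45, 0.4, 0.014] [0, 0, np.float64(-0.554)]
[-0.471, 0.375, 0.014] [0, 0, np.float64(-0.554)]
[-0.491, 0.348, 0.014] [0, 0, np.float64(-0.554)]
[-0.51, 0.32, 0.014] [0, 0, np.float64(-0.554)]
[-0.527, 0.291, 0.014] [0, 0, np.float64(-0.554)]
[-0.542, 0.262, 0.014] [0, 0, np.float64(-0.554)]
[-0.556, 0.231, 0.014] [0, 0, np.float64(-0.554)]
[-0.568, 0.2, 0.014] [0, 0, np.float64(-0.554)]
[-0.578, 0.168, 0.014] [0, 0, np.float64(-0.554)]
[-0.586, 0.136, 0.014] [0, 0, np.float64(-0.554)]
[-0.593, 0.103, 0.014] [0, 0, np.float64(-0.554)]
```

View pics/p2.png

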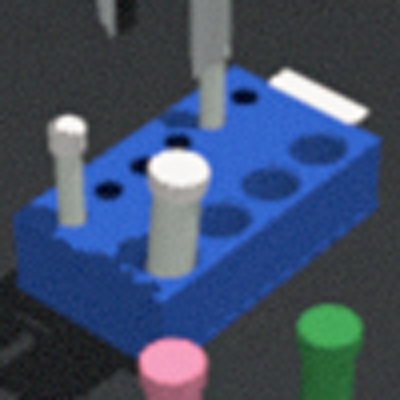

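The flat tube stands upright in the hole farthest from the tab, at crop (175,215). Now the narrow one.

Request:
play_rows(
  translation=[
    [-0.375,0.47,0],
    [-0.4,0.45,0],
    [-0.425,0.425,0],
    [-0.45,0.4,0],
    [-0.47,0.375,0],
    [-0.49,0.35,0],
    [-0.51,0.32,0],
  ],
  twist=[
    [0,0,-0.555],
    [0,0,-0.555],
    [0,0,-0.555],
    [0,0,-0.555],
    [0,0,-0.555],
    [0,0,-0.555],
    [0,0,-0.555],
  ],
  gripper=[0.2,0.2,0.2,0.2,0.2,0.2,0.2],
)

```text
time: 13.05
tool_pos: [0.5316, -0.0277, 0.3996]
ee_rot: [-3.141, 0.0, 1.047]
wrist_force: [0.4, -0.5, 0.8]
width: 0.0564
finger_force: 0.0
```

Request:
play_rows(
  translation=[
    [-0.525,0.29,0],
    [-0.54,0.26,0],
    [-0.555,0.23,0],
    [-0.57,0.2,0],
    [-0.58,0.17,0],
    [-0.585,0.135,0],
    [-0.595,0.105,0],
    [0,0,0],
  ],
  twist=[
    [0,0,-0.555],
    [0,0,-0.555],
    [0,0,-0.555],
    [0,0,-0.555],
    [0,0,-0.555],
    [0,0,-0.555],
    [0,0,-0.555],
    [0,0,0],
  ],
  gripper=[0.2,0.2,0.2,0.2,0.2,0.2,0.2,0.2],
)

```text
time: 13.85
tool_pos: [0.5279, -0.1975, 0.3992]
ee_rot: [-3.14, 0.001, 1.43]
wrist_force: [0.2, 0.3, -0.6]
width: 0.0561
finger_force: 0.0
```

```bash
python3 plan.py .5276 -.1953 .132 1.432 1
```

```text
d mm [ -0.3   2.2 -87.2] dpsi 0.0025 tilt [-3.1403e+00  6.0000e-04]
[0.055, -0.014, 2.181] [0, 0, np.float64(-0.025)]
```

Request:
play_rows(
  translation=[
    [0.04,-0.01,0.31],
    [0,0,0.31],
    [0,0,0.31],
    [0,0,0.31],
    [0,0,0.31],
    [0,0,0.31],
    [0,0,0.31],
    [0,0,0],
  ],
  twist=[
    [0,0,-0.025],
    [0,0,0],
    [0,0,0],
    [0,0,0],
    [0,0,0],
    [0,0,0],
    [0,0,0],
    [0,0,0],
  ],
  gripper=[0.2,0.2,0.2,0.2,0.2,0.2,0.2,0],
)

```text
time: 14.65
tool_pos: [0.5275, -0.1932, 0.3107]
ee_rot: [-3.137, -0.001, 1.435]
wrist_force: [0.3, 0.7, -0.4]
width: 0.0509
finger_force: 0.0
```

Request:
play_rows(
  translation=[
    [0,0,0],
    [0,0,0],
    [0,0,0],
    [0,0,0],
    [0,0,0],
    [0,0,0],
    [0,0,0],
  ],
  twist=[
    [0,0,0],
    [0,0,0],
    [0,0,0],
    [0,0,0],
    [0,0,0],
    [0,0,0],
    [0,0,0],
  ],
  gripper=[-0.3,-0.6,-1,-1,-1,-1,-1],
)

```text
time: 15.35
tool_pos: [0.5282, -0.1936, 0.3142]
ee_rot: [3.14, 0.0, 1.435]
wrist_force: [0.2, -0.7, 2.3]
width: 0.0235
finger_force: 30.0
```

Request:
play_rows(
  translation=[
    [0,0,-0.2],
    [0,0,-0.4],
    [0,0,-0.4],
    [0,0,-0.4],
    [0,0,-0.45],
    [0,0,-0.45],
    [0,0,-0.4],
    [0,0,-0.3],
  ],
  twist=[
    [0,0,0],
    [0,0,0],
    [0,0,0],
    [0,0,0],
    [0,0,0],
    [0,0,0],
    [0,0,0],
    [0,0,0],
  ],
  gripper=[-1,-1,-1,-1,-1,-1,-1,-1],
)

```text
time: 16.15
tool_pos: [0.5279, -0.1935, 0.4347]
ee_rot: [3.141, 0.0, 1.435]
wrist_force: [0.7, 0.6, 0.4]
width: 0.0236
finger_force: 30.0
```

```bash
python3 plan.py .574 .1727 .255 .659 15
```

```text
d mm [4.610e+01 3.662e+02 3.000e-01] dpsi -0.7763 tilt [3.1412e+00 1.0000e-04]
[0.615, -0.006, -0.001] [0, 0, np.float64(0.518)]
[0.614, -0.038, -0.001] [0, 0, np.float64(0.518)]
[0.611, -0.07, -0.001] [0, 0, np.float64(0.518)]
[0.607, -0.101, -0.001] [0, 0, np.float64(0.518)]
[0.601, -0.133, -0.001] [0, 0, np.float64(0.518)]
[0.593, -0.163, -0.001] [0, 0, np.float64(0.518)]
[0.584, -0.194, -0.001] [0, 0, np.float64(0.518)]
[0.573, -0.224, -0.001] [0, 0, np.float64(0.518)]
[0.561, -0.253, -0.001] [0, 0, np.float64(0.518)]
[0.547, -0.282, -0.001] [0, 0, np.float64(0.518)]
[0.531, -0.31, -0.001] [0, 0, np.float64(0.518)]
[0.515, -0.337, -0.001] [0, 0, np.float64(0.518)]
[0.497, -0.363, -0.001] [0, 0, np.float64(0.518)]
[0.477, -0.388, -0.001] [0, 0, np.float64(0.518)]
[0.456, -0.412, -0.001] [0, 0, np.float64(0.518)]
```

Request:
play_rows(
  translation=[
    [0.615,-0.005,0],
    [0.615,-0.04,0],
    [0.61,-0.07,0],
    [0.605,-0.1,0],
    [0.6,-0.135,0],
    [0.595,-0.165,0],
    [0.585,-0.195,0],
    [0.575,-0.225,0],
  ],
  twist=[
    [0,0,0.52],
    [0,0,0.52],
    [0,0,0.52],
    [0,0,0.52],
    [0,0,0.52],
    [0,0,0.52],
    [0,0,0.52],
    [0,0,0.52],
  ],
  gripper=[-1,-1,-1,-1,-1,-1,-1,-1],
)

```text
time: 16.95
tool_pos: [0.5525, 0.0029, 0.4332]
ee_rot: [-3.14, 0.001, 1.017]
wrist_force: [-0.4, -0.3, -0.6]
width: 0.0233
finger_force: 30.0
```

Request:
play_rows(
  translation=[
    [0.56,-0.255,0],
    [0.545,-0.28,0],
    [0.53,-0.31,0],
    [0.515,-0.335,0],
    [0.495,-0.365,0],
    [0.475,-0.39,0],
    [0.455,-0.41,0],
    [0,0,0],
  ],
  twist=[
    [0,0,0.52],
    [0,0,0.52],
    [0,0,0.52],
    [0,0,0.52],
    [0,0,0.52],
    [0,0,0.52],
    [0,0,0.5],
    [0,0,0],
  ],
  gripper=[-1,-1,-1,-1,-1,-1,-1,-1],
)

```text
time: 17.75
tool_pos: [0.5743, 0.175, 0.4327]
ee_rot: [-3.14, 0.001, 0.661]
wrist_force: [0.1, -0.1, -2.0]
width: 0.0235
finger_force: 30.0
```

Request:
play_rows(
  translation=[
    [0,0,0],
    [0,0,0],
  ],
  twist=[
    [0,0,0],
    [0,0,0],
  ],
  gripper=[-1,-1],
)

```text
time: 17.95
tool_pos: [0.5743, 0.1717, 0.4333]
ee_rot: [3.141, 0.001, 0.657]
wrist_force: [0.3, -0.3, -0.1]
width: 0.0236
finger_force: 30.0
```

```bash
python3 plan.py .574 .1727 .105 .659 1
```

```text
d mm [  -0.3    1.  -148.3] dpsi 0.0021 tilt [3.1414e+00 9.0000e-04]
[0.008, -0.025, 3.709] [0, 0, np.float64(-0.021)]
```

Request:
play_rows(
  translation=[
    [0.01,-0.025,0.3],
    [0,0,0.5],
    [0,0,0.5],
    [0,0,0.5],
    [0,0,0.5],
    [0,0,0.4],
    [0,0,0.3],
    [0,0,0.2],
  ],
  twist=[
    [0,0,-0.02],
    [0,0,0],
    [0,0,0],
    [0,0,0],
    [0,0,0],
    [0,0,0],
    [0,0,0],
    [0,0,0],
  ],
  gripper=[-1,-1,-1,-1,-1,-1,-1,-1],
)

```text
time: 18.75
tool_pos: [0.5738, 0.1729, 0.3038]
ee_rot: [-3.141, 0.002, 0.659]
wrist_force: [0.3, -0.2, -0.6]
width: 0.0236
finger_force: 30.0
```

Request:
play_rows(
  translation=[
    [0,0,0.15],
    [0,0,0.1],
    [0,0,0.07],
    [0,0,0.05],
    [0,0,0.03],
    [0,0,0],
    [0,0,0],
  ],
  twist=[
    [0,0,0],
    [0,0,0],
    [0,0,0],
    [0,0,0],
    [0,0,0],
    [0,0,0],
    [0,0,0],
  ],
  gripper=[-1,-1,-1,-1,-1,-1,-1],
)

```text
time: 19.45
tool_pos: [0.5741, 0.1736, 0.2898]
ee_rot: [3.141, -0.0, 0.659]
wrist_force: [-0.1, -0.7, -1.4]
width: 0.0233
finger_force: 30.0
```

Request:
play_rows(
  translation=[
    [0,0,0.03],
    [0,0,0.03],
    [0,0,0],
  ],
  twist=[
    [0,0,0],
    [0,0,0],
    [0,0,0],
  ],
  gripper=[-1,-1,-1],
)

```text
time: 19.75
tool_pos: [0.574, 0.1736, 0.2869]
ee_rot: [-3.142, 0.0, 0.659]
wrist_force: [-0.9, 0.5, -0.2]
width: 0.0234
finger_force: 30.0
```

Request:
play_rows(
  translation=[
    [0,0,0.025],
    [0,0,0.025],
    [0,0,0],
  ],
  twist=[
    [0,0,0],
    [0,0,0],
    [0,0,0],
  ],
  gripper=[-1,-1,-1],
)

```text
time: 20.05
tool_pos: [0.5741, 0.1736, 0.2853]
ee_rot: [3.142, -0.0, 0.659]
wrist_force: [0.3, 0.3, -0.2]
width: 0.0234
finger_force: 30.0
```

Request:
play_rows(
  translation=[
    [0,0,0.025],
    [0,0,0],
  ],
  twist=[
    [0,0,0],
    [0,0,0],
  ],
  gripper=[-1,-1],
)

```text
time: 20.25
tool_pos: [0.5742, 0.1736, 0.2851]
ee_rot: [3.141, -0.001, 0.659]
wrist_force: [-1.1, 0.1, 4.5]
width: 0.0234
finger_force: 30.0
```

Contact again at the predicted height (.285). Release and rise.

Request:
play_rows(
  translation=[
    [0,0,0],
    [0,0,0],
    [0,0,0],
    [0,0,-0.2],
    [0,0,-0.4],
    [0,0,-0.7],
    [0,0,-0.9],
    [0,0,-0.8],
  ],
  twist=[
    [0,0,0],
    [0,0,0],
    [0,0,0],
    [0,0,0],
    [0,0,0],
    [0,0,0],
    [0,0,0],
    [0,0,0],
  ],
  gripper=[0,0,0,0,0,0,0.2,0.2],
)

```text
time: 21.05
tool_pos: [0.5739, 0.1735, 0.406]
ee_rot: [3.141, -0.001, 0.659]
wrist_force: [0.5, 0.3, 0.8]
width: 0.0557
finger_force: 0.0
```

```bash
python3 plan.py .5204 -.2467 .225 1.432 16
python3 - <<'E'
from h import *
s=robot.snapshot("side")
u=proj("side",[[.56,.16,.08]])[0].astype(int); cv2.imwrite("pics/p3.png",cv2.resize(s[u[1]-50:u[1]+50,u[0]-50:u[0]+50,::-1],None,fx=4,fy=4,interpolation=2))
E
```

```text
d mm [ -53.5 -420.2   -1. ] dpsi 0.7727 tilt [ 3.1414e+00 -6.0000e-04]
[-0.468, 0.468, 0.002] [0, 0, np.float64(-0.483)]
[-0.49, 0.445, 0.002] [0, 0, np.float64(-0.483)]
[-0.511, 0.42, 0.002] [0, 0, np.float64(-0.483)]
[-0.531, 0.395, 0.002] [0, 0, np.float64(-0.483)]
[-0.549, 0.369, 0.002] [0, 0, np.float64(-0.483)]
[-0.567, 0.342, 0.002] [0, 0, np.float64(-0.483)]
[-0.582, 0.314, 0.002] [0, 0, np.float64(-0.483)]
[-0.597, 0.286, 0.002] [0, 0, np.float64(-0.483)]
[-0.61, 0.257, 0.002] [0, 0, np.float64(-0.483)]
[-0.622, 0.227, 0.002] [0, 0, np.float64(-0.483)]
[-0.632, 0.197, 0.002] [0, 0, np.float64(-0.483)]
[-0.641, 0.166, 0.002] [0, 0, np.float64(-0.483)]
[-0.648, 0.135, 0.002] [0, 0, np.float64(-0.483)]
[-0.654, 0.103, 0.002] [0, 0, np.float64(-0.483)]
[-0.658, 0.072, 0.002] [0, 0, np.float64(-0.483)]
[-0.661, 0.04, 0.002] [0, 0, np.float64(-0.483)]
```

View pics/p3.png

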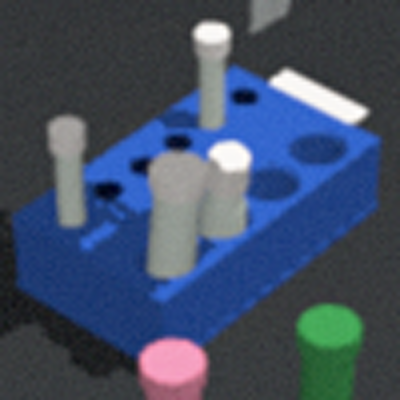

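The narrow tube stands upright in the next hole, at crop (228,190). Now the vent tube.

Request:
play_rows(
  translation=[
    [-0.47,0.47,0],
    [-0.49,0.445,0],
    [-0.51,0.42,0],
    [-0.53,0.395,0],
    [-0.55,0.37,0],
    [-0.565,0.34,0],
    [-0.58,0.315,0],
    [-0.595,0.285,0],
  ],
  twist=[
    [0,0,-0.483],
    [0,0,-0.483],
    [0,0,-0.483],
    [0,0,-0.483],
    [0,0,-0.483],
    [0,0,-0.483],
    [0,0,-0.483],
    [0,0,-0.483],
  ],
  gripper=[0.2,0.2,0.2,0.2,0.2,0.2,0.2,0.2],
)

```text
time: 21.9
tool_pos: [0.5471, -0.0374, 0.4042]
ee_rot: [3.141, -0.0, 1.048]
wrist_force: [-0.2, -0.3, 0.1]
width: 0.0566
finger_force: 0.0
```

Request:
play_rows(
  translation=[
    [-0.61,0.255,0],
    [-0.62,0.225,0],
    [-0.63,0.195,0],
    [-0.64,0.165,0],
    [-0.65,0.135,0],
    [-0.655,0.105,0],
    [-0.66,0.07,0],
    [-0.66,0.04,0],
  ],
  twist=[
    [0,0,-0.483],
    [0,0,-0.483],
    [0,0,-0.483],
    [0,0,-0.483],
    [0,0,-0.483],
    [0,0,-0.483],
    [0,0,-0.483],
    [0,0,-0.483],
  ],
  gripper=[0.2,0.2,0.2,0.2,0.2,0.2,0.2,0.2],
)

```text
time: 22.7
tool_pos: [0.5202, -0.2474, 0.4042]
ee_rot: [3.141, 0.0, 1.434]
wrist_force: [0.5, -0.4, 0.7]
width: 0.0562
finger_force: 0.0
```

Request:
play_rows(
  translation=[
    [0,0,0],
    [0,0,0],
    [0,0,0],
  ],
  twist=[
    [0,0,0],
    [0,0,0],
    [0,0,0],
  ],
  gripper=[0.2,0.2,0.2],
)

```text
time: 23.0
tool_pos: [0.5206, -0.2456, 0.4041]
ee_rot: [3.141, -0.001, 1.433]
wrist_force: [-0.4, -0.9, 1.1]
width: 0.0569
finger_force: 0.0
```

```bash
python3 plan.py .5204 -.2467 .144 1.432 1
```

```text
d mm [ -0.2  -1.1 -80.1] dpsi -0.0005 tilt [ 3.1414e+00 -7.0000e-04]
[-0.028, -0.002, 2.004] [0, 0, np.float64(0.005)]
```

Request:
play_rows(
  translation=[
    [-0.028,0,0.3],
    [0,0,0.35],
    [0,0,0.35],
    [0,0,0.35],
    [0,0,0.35],
    [0,0,0.3],
    [0,0,0],
    [0,0,0],
  ],
  twist=[
    [0,0,0],
    [0,0,0],
    [0,0,0],
    [0,0,0],
    [0,0,0],
    [0,0,0],
    [0,0,0],
    [0,0,0],
  ],
  gripper=[0.2,0.2,0.2,0.2,0.2,0.2,0.1,0],
)

```text
time: 23.8
tool_pos: [0.5203, -0.2476, 0.3238]
ee_rot: [-3.141, -0.0, 1.432]
wrist_force: [1.1, -0.5, -0.6]
width: 0.0483
finger_force: 0.0
```

Request:
play_rows(
  translation=[
    [0,0,0],
    [0,0,0],
    [0,0,0],
    [0,0,0],
    [0,0,0],
    [0,0,0],
    [0,0,0],
  ],
  twist=[
    [0,0,0],
    [0,0,0],
    [0,0,0],
    [0,0,0],
    [0,0,0],
    [0,0,0],
    [0,0,0],
  ],
  gripper=[-0.3,-0.6,-1,-1,-1,-1,-1],
)

```text
time: 24.5
tool_pos: [0.5205, -0.2476, 0.3249]
ee_rot: [3.14, 0.001, 1.432]
wrist_force: [1.1, 0.8, 2.9]
width: 0.0332
finger_force: 30.0
```

Request:
play_rows(
  translation=[
    [0,0,-0.2],
    [0,0,-0.4],
    [0,0,-0.4],
    [0,0,-0.4],
    [0,0,-0.45],
    [0,0,-0.45],
    [0,0,-0.4],
    [0,0,-0.3],
  ],
  twist=[
    [0,0,0],
    [0,0,0],
    [0,0,0],
    [0,0,0],
    [0,0,0],
    [0,0,0],
    [0,0,0],
    [0,0,0],
  ],
  gripper=[-1,-1,-1,-1,-1,-1,-1,-1],
)

```text
time: 25.3
tool_pos: [0.5202, -0.2475, 0.4449]
ee_rot: [-3.141, -0.0, 1.432]
wrist_force: [-0.1, 0.6, -0.0]
width: 0.0333
finger_force: 30.0
```

```bash
python3 plan.py .6106 .2011 .265 .659 16
```

```text
d mm [9.040e+01 4.486e+02 1.000e-01] dpsi -0.7731 tilt [-3.1411e+00 -2.0000e-04]
[0.714, 0.043, -0.0] [0, 0, np.float64(0.483)]
[0.715, 0.009, -0.0] [0, 0, np.float64(0.483)]
[0.714, -0.026, -0.0] [0, 0, np.float64(0.483)]
[0.712, -0.061, -0.0] [0, 0, np.float64(0.483)]
[0.709, -0.095, -0.0] [0, 0, np.float64(0.483)]
[0.703, -0.129, -0.0] [0, 0, np.float64(0.483)]
[0.696, -0.163, -0.0] [0, 0, np.float64(0.483)]
[0.688, -0.196, -0.0] [0, 0, np.float64(0.483)]
[0.677, -0.229, -0.0] [0, 0, np.float64(0.483)]
[0.665, -0.262, -0.0] [0, 0, np.float64(0.483)]
[0.652, -0.293, -0.0] [0, 0, np.float64(0.483)]
[0.637, -0.325, -0.0] [0, 0, np.float64(0.483)]
[0.621, -0.355, -0.0] [0, 0, np.float64(0.483)]
[0.603, -0.385, -0.0] [0, 0, np.float64(0.483)]
[0.583, -0.413, -0.0] [0, 0, np.float64(0.483)]
[0.563, -0.441, -0.0] [0, 0, np.float64(0.483)]
```

Request:
play_rows(
  translation=[
    [0.715,0.045,0],
    [0.715,0.01,0],
    [0.715,-0.025,0],
    [0.71,-0.06,0],
    [0.71,-0.095,0],
    [0.705,-0.13,0],
    [0.695,-0.165,0],
    [0.69,-0.195,0],
  ],
  twist=[
    [0,0,0.483],
    [0,0,0.483],
    [0,0,0.483],
    [0,0,0.483],
    [0,0,0.483],
    [0,0,0.483],
    [0,0,0.483],
    [0,0,0.483],
  ],
  gripper=[-1,-1,-1,-1,-1,-1,-1,-1],
)

```text
time: 26.1
tool_pos: [0.5656, -0.0219, 0.4436]
ee_rot: [-3.14, 0.001, 1.044]
wrist_force: [-0.2, -0.3, -0.7]
width: 0.0331
finger_force: 30.0
```

Request:
play_rows(
  translation=[
    [0.675,-0.23,0],
    [0.665,-0.26,0],
    [0.65,-0.295,0],
    [0.635,-0.325,0],
    [0.62,-0.355,0],
    [0.605,-0.385,0],
    [0.585,-0.415,0],
    [0.565,-0.44,0],
  ],
  twist=[
    [0,0,0.483],
    [0,0,0.483],
    [0,0,0.483],
    [0,0,0.483],
    [0,0,0.483],
    [0,0,0.483],
    [0,0,0.483],
    [0,0,0.483],
  ],
  gripper=[-1,-1,-1,-1,-1,-1,-1,-1],
)

```text
time: 26.9
tool_pos: [0.6108, 0.2023, 0.4434]
ee_rot: [-3.141, 0.002, 0.657]
wrist_force: [-0.3, -0.9, 0.3]
width: 0.033
finger_force: 30.0
```

Request:
play_rows(
  translation=[
    [0,0,0],
    [0,0,0],
    [0,0,0],
    [0,0,0],
  ],
  twist=[
    [0,0,0],
    [0,0,0],
    [0,0,0],
    [0,0,0],
  ],
  gripper=[-1,-1,-1,-1],
)

```text
time: 27.3
tool_pos: [0.6107, 0.2, 0.4443]
ee_rot: [3.141, 0.0, 0.658]
wrist_force: [-0.4, -0.0, -0.9]
width: 0.033
finger_force: 30.0
```

```bash
python3 plan.py .6106 .2011 .1155 .659 1
```

```text
d mm [-1.000e-01  1.100e+00 -1.488e+02] dpsi 0.001 tilt [3.1414e+00 2.0000e-04]
[0.013, -0.023, 3.719] [0, 0, np.float64(-0.01)]
```

Request:
play_rows(
  translation=[
    [0.013,-0.023,0.3],
    [0,0,0.5],
    [0,0,0.5],
    [0,0,0.5],
    [0,0,0.5],
    [0,0,0.4],
    [0,0,0.3],
    [0,0,0.2],
  ],
  twist=[
    [0,0,0],
    [0,0,0],
    [0,0,0],
    [0,0,0],
    [0,0,0],
    [0,0,0],
    [0,0,0],
    [0,0,0],
  ],
  gripper=[-1,-1,-1,-1,-1,-1,-1,-1],
)

```text
time: 28.1
tool_pos: [0.6103, 0.2017, 0.3143]
ee_rot: [-3.141, 0.002, 0.659]
wrist_force: [-1.0, 0.0, -0.5]
width: 0.0333
finger_force: 30.0
```

Request:
play_rows(
  translation=[
    [0,0,0.15],
    [0,0,0.1],
    [0,0,0.07],
    [0,0,0.05],
    [0,0,0.04],
    [0,0,0.04],
    [0,0,0],
    [0,0,0],
  ],
  twist=[
    [0,0,0],
    [0,0,0],
    [0,0,0],
    [0,0,0],
    [0,0,0],
    [0,0,0],
    [0,0,0],
    [0,0,0],
  ],
  gripper=[-1,-1,-1,-1,-1,-1,-1,-1],
)

```text
time: 28.9
tool_pos: [0.6107, 0.2022, 0.2981]
ee_rot: [3.141, -0.0, 0.659]
wrist_force: [0.4, -1.7, -0.8]
width: 0.0332
finger_force: 30.0
```

Request:
play_rows(
  translation=[
    [0,0,0.025],
    [0,0,0.025],
    [0,0,0],
  ],
  twist=[
    [0,0,0],
    [0,0,0],
    [0,0,0],
  ],
  gripper=[-1,-1,-1],
)

```text
time: 29.2
tool_pos: [0.6107, 0.2022, 0.2961]
ee_rot: [3.141, -0.0, 0.659]
wrist_force: [1.0, -1.1, -0.5]
width: 0.0332
finger_force: 30.0
```

Request:
play_rows(
  translation=[
    [0,0,0.025],
    [0,0,0],
  ],
  twist=[
    [0,0,0],
    [0,0,0],
  ],
  gripper=[-1,-1],
)

```text
time: 29.4
tool_pos: [0.6108, 0.2023, 0.2959]
ee_rot: [3.141, -0.001, 0.659]
wrist_force: [-0.5, -1.2, 3.3]
width: 0.033
finger_force: 30.0
```

Request:
play_rows(
  translation=[
    [0,0,0.02],
    [0,0,0],
  ],
  twist=[
    [0,0,0],
    [0,0,0],
  ],
  gripper=[-1,-1],
)

```text
time: 29.6
tool_pos: [0.6108, 0.2023, 0.2958]
ee_rot: [3.141, -0.002, 0.659]
wrist_force: [-0.6, -1.4, 5.0]
width: 0.033
finger_force: 30.0
```

On the floor. Release and move on to the short tube.

Request:
play_rows(
  translation=[
    [0,0,0],
    [0,0,0],
    [0,0,0],
    [0,0,-0.2],
    [0,0,-0.4],
    [0,0,-0.7],
    [0,0,-0.9],
    [0,0,-0.6],
  ],
  twist=[
    [0,0,0],
    [0,0,0],
    [0,0,0],
    [0,0,0],
    [0,0,0],
    [0,0,0],
    [0,0,0],
    [0,0,0],
  ],
  gripper=[0,0,0,0,0,0,0.2,0.2],
)

```text
time: 30.4
tool_pos: [0.6105, 0.2023, 0.411]
ee_rot: [3.14, -0.005, 0.659]
wrist_force: [-0.1, 0.0, 0.5]
width: 0.0558
finger_force: 0.0
```

```bash
python3 plan.py .5132 -.2983 .215 1.432 16
python3 - <<'E'
from h import *
s=robot.snapshot("side")
u=proj("side",[[.56,.16,.08]])[0].astype(int); cv2.imwrite("pics/p4.png",cv2.resize(s[u[1]-50:u[1]+50,u[0]-50:u[0]+50,::-1],None,fx=4,fy=4,interpolation=2))
E
```

```text
d mm [ -97.3 -500.6  -16. ] dpsi 0.7727 tilt [ 3.1396 -0.005 ]
[-0.599, 0.525, 0.025] [0, 0, np.float64(-0.483)]
[-0.624, 0.495, 0.025] [0, 0, np.float64(-0.483)]
[-0.647, 0.465, 0.025] [0, 0, np.float64(-0.483)]
[-0.669, 0.433, 0.025] [0, 0, np.float64(-0.483)]
[-0.689, 0.4, 0.025] [0, 0, np.float64(-0.483)]
[-0.707, 0.366, 0.025] [0, 0, np.float64(-0.483)]
[-0.724, 0.332, 0.025] [0, 0, np.float64(-0.483)]
[-0.74, 0.297, 0.025] [0, 0, np.float64(-0.483)]
[-0.753, 0.261, 0.025] [0, 0, np.float64(-0.483)]
[-0.765, 0.224, 0.025] [0, 0, np.float64(-0.483)]
[-0.775, 0.187, 0.025] [0, 0, np.float64(-0.483)]
[-0.783, 0.149, 0.025] [0, 0, np.float64(-0.483)]
[-0.789, 0.111, 0.025] [0, 0, np.float64(-0.483)]
[-0.793, 0.073, 0.025] [0, 0, np.float64(-0.483)]
[-0.796, 0.035, 0.025] [0, 0, np.float64(-0.483)]
[-0.797, -0.004, 0.025] [0, 0, np.float64(-0.483)]
```

View pics/p4.png

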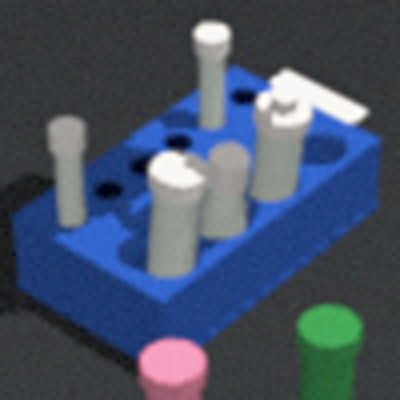

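The vent tube stands upright in the third hole, at crop (282,145). Going for the short one.

Request:
play_rows(
  translation=[
    [-0.6,0.525,0.02],
    [-0.625,0.495,0.02],
    [-0.645,0.465,0.02],
    [-0.67,0.435,0.02],
    [-0.69,0.4,0.02],
    [-0.705,0.365,0.02],
    [-0.725,0.33,0.02],
    [-0.74,0.295,0.02],
  ],
  twist=[
    [0,0,-0.483],
    [0,0,-0.483],
    [0,0,-0.483],
    [0,0,-0.483],
    [0,0,-0.483],
    [0,0,-0.483],
    [0,0,-0.483],
    [0,0,-0.483],
  ],
  gripper=[0.2,0.2,0.2,0.2,0.2,0.2,0.2,0.2],
)

```text
time: 31.25
tool_pos: [0.5613, -0.0491, 0.4004]
ee_rot: [3.141, -0.0, 1.048]
wrist_force: [1.5, -0.5, 0.8]
width: 0.0562
finger_force: 0.0
```

Request:
play_rows(
  translation=[
    [-0.755,0.26,0.02],
    [-0.765,0.225,0.02],
    [-0.775,0.185,0.02],
    [-0.785,0.15,0.02],
    [-0.79,0.11,0.02],
    [-0.795,0.075,0.02],
    [-0.795,0.035,0.02],
    [-0.795,-0.005,0.02],
  ],
  twist=[
    [0,0,-0.483],
    [0,0,-0.483],
    [0,0,-0.483],
    [0,0,-0.483],
    [0,0,-0.483],
    [0,0,-0.483],
    [0,0,-0.483],
    [0,0,-0.483],
  ],
  gripper=[0.2,0.2,0.2,0.2,0.2,0.2,0.2,0.2],
)

```text
time: 32.05
tool_pos: [0.5126, -0.2996, 0.3939]
ee_rot: [3.141, 0.0, 1.434]
wrist_force: [1.1, 0.3, -0.4]
width: 0.0564
finger_force: 0.0
```

Request:
play_rows(
  translation=[
    [0,0,0],
    [0,0,0],
    [0,0,0],
  ],
  twist=[
    [0,0,0],
    [0,0,0],
    [0,0,0],
  ],
  gripper=[0.2,0.2,0.2],
)

```text
time: 32.35
tool_pos: [0.5133, -0.2976, 0.3937]
ee_rot: [3.141, -0.001, 1.433]
wrist_force: [-0.2, -0.2, -1.7]
width: 0.056
finger_force: 0.0
```

```bash
python3 plan.py .5132 -.2983 .126 1.432 1
```

```text
d mm [ -0.1  -0.7 -87.7] dpsi -0.0006 tilt [ 3.1411e+00 -6.0000e-04]
[-0.017, 0.0, 2.194] [0, 0, np.float64(0.006)]
```

Request:
play_rows(
  translation=[
    [-0.02,0,0.3],
    [0,0,0.4],
    [0,0,0.4],
    [0,0,0.4],
    [0,0,0.4],
    [0,0,0.28],
    [0,0,0],
    [0,0,0],
  ],
  twist=[
    [0,0,0],
    [0,0,0],
    [0,0,0],
    [0,0,0],
    [0,0,0],
    [0,0,0],
    [0,0,0],
    [0,0,0],
  ],
  gripper=[0.2,0.2,0.2,0.2,0.2,0.2,0.1,0],
)

```text
time: 33.15
tool_pos: [0.5132, -0.2988, 0.3062]
ee_rot: [-3.142, -0.0, 1.433]
wrist_force: [-0.8, -0.1, -0.2]
width: 0.0478
finger_force: 0.0
```

Request:
play_rows(
  translation=[
    [0,0,0],
    [0,0,0],
    [0,0,0],
    [0,0,0],
    [0,0,0],
    [0,0,0],
    [0,0,0],
  ],
  twist=[
    [0,0,0],
    [0,0,0],
    [0,0,0],
    [0,0,0],
    [0,0,0],
    [0,0,0],
    [0,0,0],
  ],
  gripper=[-0.3,-0.6,-1,-1,-1,-1,-1],
)

```text
time: 33.85
tool_pos: [0.5132, -0.2994, 0.3071]
ee_rot: [3.14, 0.001, 1.432]
wrist_force: [0.2, -0.9, 3.4]
width: 0.0305
finger_force: 30.0
```

Request:
play_rows(
  translation=[
    [0,0,-0.2],
    [0,0,-0.4],
    [0,0,-0.4],
    [0,0,-0.4],
    [0,0,-0.45],
    [0,0,-0.45],
    [0,0,-0.4],
    [0,0,-0.3],
  ],
  twist=[
    [0,0,0],
    [0,0,0],
    [0,0,0],
    [0,0,0],
    [0,0,0],
    [0,0,0],
    [0,0,0],
    [0,0,0],
  ],
  gripper=[-1,-1,-1,-1,-1,-1,-1,-1],
)

```text
time: 34.65
tool_pos: [0.5128, -0.2992, 0.4271]
ee_rot: [-3.141, -0.0, 1.432]
wrist_force: [0.0, -0.6, -0.4]
width: 0.0304
finger_force: 30.0
```

```bash
python3 plan.py .6486 .2305 .25 .659 20
```

```text
d mm [135.8 529.7   2.9] dpsi -0.773 tilt [-3.1412e+00 -1.0000e-04]
[0.679, 0.076, -0.004] [0, 0, np.float64(0.386)]
[0.682, 0.05, -0.004] [0, 0, np.float64(0.386)]
[0.683, 0.024, -0.004] [0, 0, np.float64(0.386)]
[0.684, -0.003, -0.004] [0, 0, np.float64(0.386)]
[0.683, -0.029, -0.004] [0, 0, np.float64(0.386)]
[0.681, -0.055, -0.004] [0, 0, np.float64(0.386)]
[0.679, -0.082, -0.004] [0, 0, np.float64(0.386)]
[0.675, -0.108, -0.004] [0, 0, np.float64(0.386)]
[0.67, -0.134, -0.004] [0, 0, np.float64(0.386)]
[0.665, -0.16, -0.004] [0, 0, np.float64(0.386)]
[0.658, -0.185, -0.004] [0, 0, np.float64(0.386)]
[0.65, -0.21, -0.004] [0, 0, np.float64(0.386)]
[0.642, -0.235, -0.004] [0, 0, np.float64(0.386)]
[0.632, -0.26, -0.004] [0, 0, np.float64(0.386)]
[0.622, -0.284, -0.004] [0, 0, np.float64(0.386)]
[0.61, -0.308, -0.004] [0, 0, np.float64(0.386)]
[0.598, -0.331, -0.004] [0, 0, np.float64(0.386)]
[0.585, -0.354, -0.004] [0, 0, np.float64(0.386)]
[0.57, -0.377, -0.004] [0, 0, np.float64(0.386)]
[0.555, -0.398, -0.004] [0, 0, np.float64(0.386)]
```

Request:
play_rows(
  translation=[
    [0.68,0.075,-0.02],
    [0.68,0.05,-0.02],
    [0.685,0.025,0],
    [0.685,0,0],
    [0.685,-0.03,0],
    [0.68,-0.055,0],
    [0.68,-0.08,0],
  ],
  twist=[
    [0,0,0.386],
    [0,0,0.386],
    [0,0,0.386],
    [0,0,0.386],
    [0,0,0.386],
    [0,0,0.386],
    [0,0,0.386],
  ],
  gripper=[-1,-1,-1,-1,-1,-1,-1],
)

```text
time: 35.35
tool_pos: [0.5606, -0.1126, 0.4274]
ee_rot: [-3.14, 0.0, 1.16]
wrist_force: [-0.3, -0.5, -0.5]
width: 0.03
finger_force: 30.0
```

Request:
play_rows(
  translation=[
    [0.675,-0.11,-0.02],
    [0.67,-0.135,0],
    [0.665,-0.16,0],
    [0.66,-0.185,0],
    [0.65,-0.21,0],
    [0.64,-0.235,0],
    [0.63,-0.26,0],
  ],
  twist=[
    [0,0,0.386],
    [0,0,0.386],
    [0,0,0.386],
    [0,0,0.386],
    [0,0,0.386],
    [0,0,0.386],
    [0,0,0.386],
  ],
  gripper=[-1,-1,-1,-1,-1,-1,-1],
)

```text
time: 36.05
tool_pos: [0.608, 0.0728, 0.4281]
ee_rot: [-3.14, 0.001, 0.89]
wrist_force: [0.2, 0.3, -0.7]
width: 0.0298
finger_force: 30.0
```

Request:
play_rows(
  translation=[
    [0.62,-0.285,0],
    [0.61,-0.31,0],
    [0.6,-0.33,0],
    [0.585,-0.355,0],
    [0.57,-0.375,0],
    [0.555,-0.4,0],
    [0,0,0],
    [0,0,0],
  ],
  twist=[
    [0,0,0.386],
    [0,0,0.386],
    [0,0,0.386],
    [0,0,0.386],
    [0,0,0.386],
    [0,0,0.386],
    [0,0,0],
    [0,0,0],
  ],
  gripper=[-1,-1,-1,-1,-1,-1,-1,-1],
)

```text
time: 36.85
tool_pos: [0.6484, 0.231, 0.4277]
ee_rot: [-3.141, 0.002, 0.661]
wrist_force: [-0.5, -0.8, -0.0]
width: 0.0304
finger_force: 30.0
```

Request:
play_rows(
  translation=[
    [0,0,0],
    [0,0,0],
  ],
  twist=[
    [0,0,0],
    [0,0,0],
  ],
  gripper=[-1,-1],
)

```text
time: 37.05
tool_pos: [0.6484, 0.2295, 0.4289]
ee_rot: [3.141, 0.0, 0.659]
wrist_force: [0.9, -0.7, 0.8]
width: 0.0301
finger_force: 30.0
```

```bash
python3 plan.py .6486 .2305 .098 .659 1
```

```text
d mm [   0.2    1.  -150.9] dpsi 0.0002 tilt [3.1414e+00 2.0000e-04]
[0.019, -0.016, 3.773] [0, 0, np.float64(-0.002)]
```

Request:
play_rows(
  translation=[
    [0.015,-0.015,0.3],
    [0,0,0.5],
    [0,0,0.5],
    [0,0,0.5],
    [0,0,0.5],
    [0,0,0.4],
    [0,0,0.3],
    [0,0,0.2],
  ],
  twist=[
    [0,0,0],
    [0,0,0],
    [0,0,0],
    [0,0,0],
    [0,0,0],
    [0,0,0],
    [0,0,0],
    [0,0,0],
  ],
  gripper=[-1,-1,-1,-1,-1,-1,-1,-1],
)

```text
time: 37.85
tool_pos: [0.6484, 0.2313, 0.2992]
ee_rot: [-3.141, 0.001, 0.66]
wrist_force: [0.4, 0.2, -0.5]
width: 0.0303
finger_force: 30.0
```

Request:
play_rows(
  translation=[
    [0,0,0.15],
    [0,0,0.1],
    [0,0,0.07],
    [0,0,0.05],
    [0,0,0.04],
    [0,0,0.04],
    [0,0,0],
    [0,0,0],
  ],
  twist=[
    [0,0,0],
    [0,0,0],
    [0,0,0],
    [0,0,0],
    [0,0,0],
    [0,0,0],
    [0,0,0],
    [0,0,0],
  ],
  gripper=[-1,-1,-1,-1,-1,-1,-1,-1],
)

```text
time: 38.65
tool_pos: [0.6486, 0.2316, 0.2827]
ee_rot: [-3.142, -0.0, 0.66]
wrist_force: [-0.6, 0.3, -0.5]
width: 0.0306
finger_force: 30.0
```

Request:
play_rows(
  translation=[
    [0,0,0.025],
    [0,0,0.025],
    [0,0,0],
  ],
  twist=[
    [0,0,0],
    [0,0,0],
    [0,0,0],
  ],
  gripper=[-1,-1,-1],
)

```text
time: 38.95
tool_pos: [0.6485, 0.2316, 0.2805]
ee_rot: [-3.141, 0.0, 0.66]
wrist_force: [-0.2, -1.2, -1.3]
width: 0.0302
finger_force: 30.0
```

Request:
play_rows(
  translation=[
    [0,0,0.025],
    [0,0,0.025],
    [0,0,0],
  ],
  twist=[
    [0,0,0],
    [0,0,0],
    [0,0,0],
  ],
  gripper=[-1,-1,-1],
)

```text
time: 39.25
tool_pos: [0.6485, 0.2316, 0.2785]
ee_rot: [-3.141, 0.0, 0.66]
wrist_force: [0.2, -1.5, -1.2]
width: 0.0306
finger_force: 30.0
```

Request:
play_rows(
  translation=[
    [0,0,0.025],
    [0,0,0],
  ],
  twist=[
    [0,0,0],
    [0,0,0],
  ],
  gripper=[-1,-1],
)

```text
time: 39.45
tool_pos: [0.6486, 0.2316, 0.2782]
ee_rot: [3.142, -0.001, 0.66]
wrist_force: [-0.7, -1.3, 1.8]
width: 0.0303
finger_force: 30.0
```

Touching the floor. Release, rise well clear and look.

Request:
play_rows(
  translation=[
    [0,0,0.01],
    [0,0,0],
    [0,0,0],
    [0,0,0],
    [0,0,0],
    [0,0,-0.2],
    [0,0,-0.4],
    [0,0,-0.7],
  ],
  twist=[
    [0,0,0],
    [0,0,0],
    [0,0,0],
    [0,0,0],
    [0,0,0],
    [0,0,0],
    [0,0,0],
    [0,0,0],
  ],
  gripper=[-1,0,0,0,0,0,0,0],
)

```text
time: 40.25
tool_pos: [0.6482, 0.2315, 0.3286]
ee_rot: [-3.14, 0.003, 0.66]
wrist_force: [0.5, 0.2, 0.7]
width: 0.047
finger_force: 0.0
```

Request:
play_rows(
  translation=[
    [0,0,-0.8],
    [0,0,-0.8],
    [0,0,-0.6],
    [-0.7,0,0],
    [-0.7,0,0],
    [-0.7,0,0],
    [-0.5,0,0],
    [0,0,0],
  ],
  twist=[
    [0,0,0],
    [0,0,0],
    [0,0,0],
    [0,0,0],
    [0,0,0],
    [0,0,0],
    [0,0,0],
    [0,0,0],
  ],
  gripper=[0,0,0,0,0,0,0,0],
)

```text
time: 41.05
tool_pos: [0.5649, 0.1667, 0.4202]
ee_rot: [3.14, -0.003, 0.659]
wrist_force: [0.4, -0.2, 0.1]
width: 0.0471
finger_force: 0.0
```

Run:
```python
from h import *
L=[]
for c in("top","side"):
    im=robot.snapshot(c);u=proj(c,[[.58,.19,.08]])[0].astype(int); L.append(cv2.resize(im[u[1]-50:u[1]+50,u[0]-50:u[0]+50,::-1],None,fx=4,fy=4,interpolation=2))
cv2.imwrite("pics/p5.png",np.hstack(L)); print(robot.get_obs()["tool_pos"])
```

```text
[0.56638933 0.16778858 0.4191087 ]
```

View pics/p5.png

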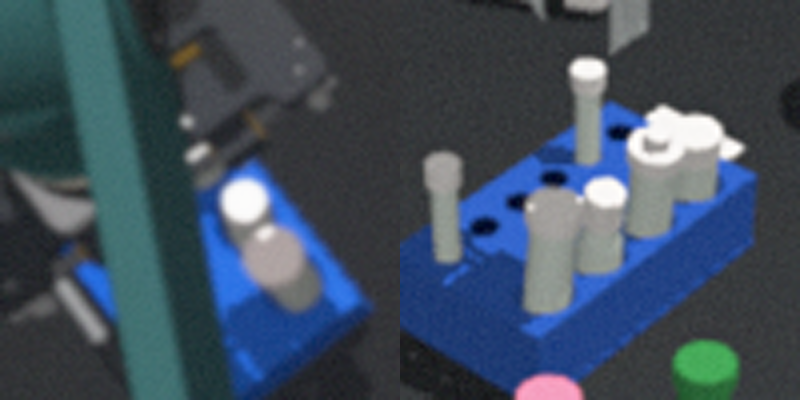

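All four tubes stand upright: flat (550,250), narrow (603,225), vent (653,180), and short (698,160) by the tab. The gripper is clear, so I'm handing in.

```bash
python3 -c "
from bench import robot
print(robot.close_job())"
```

```text
the job is handed in; nothing more can be done
None
```

All four tubes are upright in the rack's big holes in the order asked (short, vent, narrow, flat, counting from the white tab), each lowered to the hole floor and released, and the job was handed in at about 41 s of the 128 s allowed.

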